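# Draw out the empty drive carrier

### The job

The new drive is to be fitted into the empty carrier of the four-bay drive enclosure, whose cover is off: press that carrier's release button so that its handle springs open, then hook a fingertip behind the handle's lip and draw the carrier straight out until it stops. Leave the three carriers with drives shut and home, do not move anything else on the bench, and finish with the hand clear.

Things in the scene. Friction and masses are not known exactly. Their poses are not given: they have to be found in the camera images.
- enclosure: Desktop drive enclosure, dark steel, open on top (cover off), fixed: 230 deep (own x), 172 wide (y), 139 high. Origin under its centre, z up. Its front is its plane x = -0.115 and faces its own -x. Four drive carriers stand side by side in it, at y = +-0.019 and +-0.057: three hold a 3.5-inch drive on edge (26 thick, nearly filling the bay), one is empty.
- bay_e: The bay of the empty carrier, any of the four. Origin in the enclosure's front plane, on the bay's centre line, 18 mm above the bench; axes parallel to the enclosure's. From above it is the bay with no aluminium drive in it, only a black 7 mm wide bar along its top.
- press_e (a point): Centre of the outer face of the empty carrier's release button, 122.5 mm above the bench, 6 mm proud of the front, above the handle. Button 16 wide, 13 high. Pushed inward (enclosure +x) 5 mm to its stop, 1 N to start, 4 N fully in; fully in it releases the handle; let go, it springs back. The shut handle's outer plate ends 10 mm below the button and is 9 mm proud of the front.
- handle_e (a joint): The empty carrier's handle: flap 28 wide, 84 high, plate 6 thick, hinged at its foot 28 mm above the bench, 6 mm before the front plane. 0 rad = shut, held by the latch; 0.58 = open at its stop, top leaning out. Springs open by itself and stays open once the button is pressed fully in; cannot be pulled open before.
- lip_e (a point): Upper inner edge, at mid width, of the inward-turned lip (28 wide) on top of the empty carrier's handle. Shut: 112 mm above the bench, 3 mm behind the front plane. Open: 103 mm above the bench, 44.5 mm out from the front plane; the gap from it back to the button's face is then 38 mm (35 at 15 mm lower, where the handle leans in), open above and at both sides.
- carrier_e (a joint): The empty carrier (34 wide, 116 high) sliding straight out along the enclosure's own -x, in m: 0 = fully home, 0.085 = against its stop. About 3 N of friction plus 12 N per m/s; it stays where it is left.
- lip_a (a point): The same point on the handle lip of the first of the three carriers with drives (same handle, same button, centred 10.5 mm above the shut lip point). Stays shut and home.
- lip_b (a point): The same point on the handle lip of the second of the three carriers with drives (same handle, same button, centred 10.5 mm above the shut lip point). Stays shut and home.
- lip_c (a point): The same point on the handle lip of the third of the three carriers with drives (same handle, same button, centred 10.5 mm above the shut lip point). Stays shut and home.
- new_drive: New 3.5-inch drive lying on a blue mat, 147 x 102 x 26; origin under its centre. Bystander.
- screw_dish: Round steel screw dish, 88 across, 18 high, near the enclosure's front left corner; origin under its centre. Bystander.
- screwdriver: Green-handled screwdriver lying on the bench to the right in front of the enclosure, 170 long. Bystander.
- cleaner: Bottle, 56 across, 130 high, standing to the right of the enclosure; origin under its centre. Bystander.
- brush_pot: Clear pot with brushes, 80 across, 160 high, standing to the left of the enclosure; origin under its centre. Bystander.
- solder_reel: White reel standing on its flange, 60 across, 42 high; origin under its centre. Bystander.
- multimeter: Dark green multimeter lying flat, 185 x 85 x 48; origin under its centre. Bystander.

How it is judged:
By the outcome, as a careful person would: the job done as asked, in the order asked, and still so for the second after the job is handed in, with the robot touching nothing.
It also fails if it takes over 42 s, if anything falls off the work surface, if the arm or the gripper's body presses on something with over 40 N, if the wrist force passes 120 N, or if a joint passes its speed limit or range.

### The arm

A 7-joint arm with a two-finger parallel gripper is mounted at the origin on the work surface. World frame = base frame: x ahead of the robot, y to its left, z up, the work surface at z = 0. Lengths are in m, angles in rad, forces in N, time in s.
With the tool pointing down it reaches from about 0.425 to 0.875 m from the base axis. Payload 4.7 kg.
Tool frame: the origin (TCP) lies midway between the tips of the shut fingers; the grasp point (between the pads) lies 19 mm behind it (grip_point_offset is the distance from the TCP to the grasp point, in m); z points along the fingers, y is the line along which they close (so a half turn about z gives the same grasp; the last joint's range is limited). The gripper opens to 87 mm and grips with 3 to 60 N. Pads are 19 mm wide; open, the fingers measure 117 mm over their backs; the gripper's body (75 mm by 190 mm) begins 51 mm behind the grasp point.
Start: joints at [-1.283, 0.321, -0.07, 1.45, 0.023, 1.371, -0.057], TCP at [0.176, 0.626, 0.223] pointing down, gripper open.
Joint ranges: [-2.86, 2.86], [-0.3, 2.09], [-1.38, 1.24], [0.06, 2.45], [-1.56, 4.7], [0.09, 2.05], [-2.69, 2.69]. Speed limits (rad/s): [2.57, 2.57, 3.14, 3.14, 3.14, 3.14, 3.14].

### API

Orientations are given as [roll, pitch, yaw] about the fixed x, y, z axes, in that order (R = Rz(yaw) Ry(pitch) Rx(roll)).
In Python, from cell import * gives the robot as it stands.
- The arm moves only by the tool nudge_tcp, called after ">>>" as name(argument=value, ...) on one line, values as JSON. Schema: {"type":"object","properties":{"plan":{"type":"string"},"clamp_n":{"type":"number"},"only":{"type":"string"},"quiet":{"type":"boolean"},"lines":{"type":"string"}},"required":["plan"],"additionalProperties":false}. plan is a string of 1 to 20 rows, parted by a bar, with the numbers parted by commas; each row has 7 numbers: a rotation vector rx, ry, rz in normalised numbers (1 is pi rad), then dx, dy, dz in shares of 0.8 m (1.0 is 0.8 m), then the opening from 0.0 (shut) to 1.0 (fully open); each row is the pose to reach, as a shift and turn from the pose commanded when the call began, along the tool's axes at that moment; what a row does not reach only later rows make up. A row lasts 1/8 s, in which the tool goes at most 0.0625 m and 0.188 rad, less where a joint would pass 70% of its speed; a pose out of reach is approached as far as the arm can. The fingers move at their own pace and stop on an object; clamp_n is the grip in N (left out, the last holds). Time passes only in rows, so rows that do not move let the fingers close. The tool returns the time, the measured TCP pose, the force, the opening and the grip force at its end. only (a regular expression) keeps the lines of the reply that match it, lines (a string "A,B") keeps lines A to B, and quiet returns only ok. No shift or turn number may pass 1 either way. Input that does not fit is refused with a message, and nothing moves.
- get_obs(): the state, without advancing time (a new reading comes with each control period).
- read_camera(name): name is "scene" or "top" or "wrist"; returns a dict with "image" (480x640x3 uint8, blue, green, red), "fx", "fy", "cx", "cy" (pixels), "camera_from_world" (4x4, takes a point from world to camera coordinates); the wrist camera has in their place "tool_from_camera" (4x4, takes a point from camera to tool coordinates, whose origin is the TCP and whose axes are the flange's). Camera axes: x right, y down, z forward; pixel columns grow to the right and rows downward; lengths in m; the calibration is good to about 2 mm. A picture is of the moment at which its call begins: read the wrist's pose just before it. There is no depth.
- hand_in(): hands the job in; it is judged then, once.
Trained networks look in a picture, given as the dict that the camera call returned (one of the last four; its "shot" number tells which), for a name from the list of things; names that differ only in an ending like _2 or _b are one class to them, and where a whole thing is asked for, a point or a joint stands for the part that bears it (a point fixed in the world has none). Each returns a list of dicts, best first, with "score" (0 to 1); they miss things now and then, are a little off and sometimes report something else, mostly with a low value. They report only what shows in the picture. A call takes as long as a camera call.
- recognise(picture, name): "xy" ([column, row] in pixels, amid what is visible of it).
- mark_of(picture, name): "xy" ([column, row] in pixels: a listed point, or the origin of a listed thing).
The state is a dict: "time": time; "joint_pos": joint angles; "qvel": joint speeds; "tau": joint torques, N m; "position": TCP position; "eef_rot": TCP orientation; "force": force on the tool from outside, world axes, zero at the start; "ft_torque": the same for the moment, N m; "grip_width": opening from 0.0 (shut) to 1.0 (fully open); "grasp_force": force on a finger pad.
Only numpy, scipy, OpenCV 4.12 (cv2) and the standard library are available. Lean on these libraries where they do the work, as an engineer would, in place of code of your own. Each camera call takes 0.05 s, during which the arm holds its last target. There are 200 camera calls.

## Working session

There is one attempt and no reset: what is moved stays moved. The work goes in short steps, Python scripts to look and compute and a tool call to move; the robot and the scene stay as the last step left them, time stands still between calls to the robot, and variables do not carry over. Pictures are saved under pics/ and viewed, at most 10 in all, crops included, and the job is handed in when it is done.

```bash
ls; mkdir -p pics; python3 - <<'E'
from cell import *
import cv2
o=get_obs();print(o['time'],o['position'],o['eef_rot'],o['force'],o['grip_width'])
for n in("scene","top"):
    p=read_camera(n);cv2.imwrite(f"pics/{n}0.png",p["image"])
    print(n,p['fx'],p['cx'],p['cy'],p['camera_from_world'].tolist() if hasattr(p['camera_from_world'],'tolist') else p['camera_from_world'])
    for t in("enclosure","bay_e","press_e","lip_e","lip_a","handle_e","carrier_e"):
        print(t,[(r['score'],r['xy']) for r in mark_of(p,t)][:4])
E
```

```text
pics
0.0 [0.17566426 0.62522684 0.22146753] [-3.13967389e+00  1.09886953e-04  2.86787608e+00] [ 1.43026417 -0.16981556  0.61321081] 1.002743825695987
scene 566.9015546207426 315.14589394119014 236.4789398297064 [[-0.04073040123547705, 0.9991194313980473, -0.010069568910305172, 0.041790510109802115], [0.7293826840298014, 0.022843354360646908, -0.6837244191917065, -0.3528099560949988], [-0.682892330204901, -0.035192939126993124, -0.7296708315281102, 1.9030242027603503], [0.0, 0.0, 0.0, 1.0]]
enclosure [(0.81, [283.2, 310.2]), (0.34, [292.3, 247.9])]
bay_e [(0.84, [296.6, 268.0]), (0.3, [229.7, 285.6])]
press_e [(0.22, [230.7, 281.2])]
lip_e [(0.39, [292.3, 247.2])]
lip_a [(0.39, [292.3, 247.2])]Traceback (most recent call last):
  File "<stdin>", line 8, in <module>
ValueError: it knows: bay, brush_pot, cleaner, enclosure, lip, multimeter, new_drive, press, screw_dish, screwdriver, solder_reel
```

View pics/scene0.png

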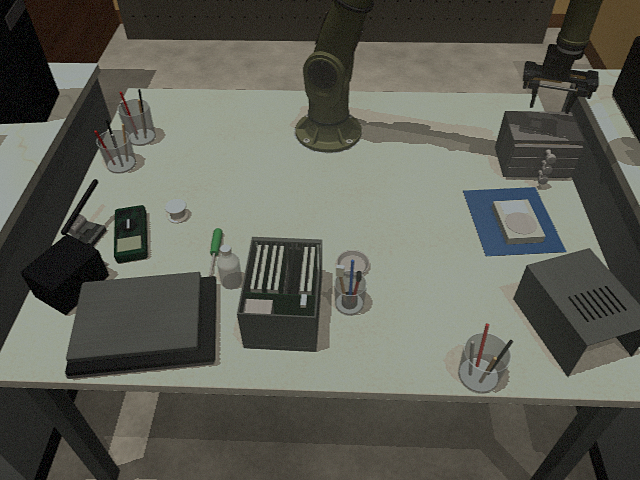

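```bash
python3 - <<'E'
from cell import *
import cv2
p=read_camera("top");cv2.imwrite("pics/top0.png",p["image"])
print(p['fx'],p['cx'],p['cy'],p['camera_from_world'].tolist())
for t in("enclosure","bay_e","press_e","lip_e"):
    print(t,[(r['score'],r['xy']) for r in mark_of(p,t)][:4])
E
```

```text
515.9907084428704 317.3899480667425 244.1826416296226 [[0.014809627565221669, -0.9998900790232653, -0.0007104943543603874, -0.005739670017413931], [-0.9920071503917536, -0.014603812801813738, -0.12533372340787807, 0.561889414335449], [0.12530957067603543, 0.002560961244871677, -0.9921143850254819, 1.298251932490181], [0.0, 0.0, 0.0, 1.0]]
enclosure [(0.91, [354.0, 183.4]), (0.31, [342.8, 215.5])]
bay_e [(0.73, [344.1, 222.8]), (0.45, [327.9, 215.6])]
press_e [(0.17, [114.0, 297.6])]
lip_e [(0.65, [378.0, 214.7]), (0.58, [331.1, 212.2]), (0.49, [363.0, 218.3]), (0.38, [345.4, 217.5])]
```

View pics/top0.png

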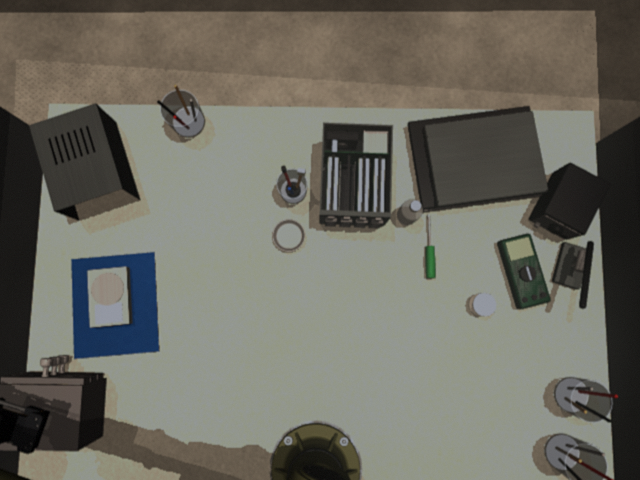

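The bench camera shows the enclosure at about (281,292) and facing the robot. From above, its front is near row 225. Drives show at columns 333, 363, 372 and 381, and the dark empty bay is second from the left, near column 348 (own y ≈ +0.019). Next I'll fit its pose from an enlarged crop.

```bash
cat >h.py <<'E'
import numpy as np,cv2
from scipy.spatial.transform import Rotation as R
from cell import *
def cam(p):
    if 'camera_from_world' in p: return np.array(p['camera_from_world'])
    o=p['_o'];T=np.eye(4);T[:3,:3]=R.from_euler('xyz',o['eef_rot']).as_matrix();T[:3,3]=o['position']
    return np.linalg.inv(T@np.array(p['tool_from_camera']))
def back(p,xy,z):
    M=np.linalg.inv(cam(p));d=M[:3,:3]@[(xy[0]-p['cx'])/p['fx'],(xy[1]-p['cy'])/p['fy'],1];c=M[:3,3]
    return c+d*(z-c[2])/d[2]
def proj(p,X):
    C=cam(p);q=C[:3,:3]@X+C[:3,3];return np.array([p['fx']*q[0]/q[2]+p['cx'],p['fy']*q[1]/q[2]+p['cy']])
def shot(n):
    o=get_obs();p=read_camera(n);p['_o']=o;return p
E
python3 - <<'E'
from h import *
p=shot("top")
for t,z in(("enclosure",0),("bay_e",.018),("lip_e",.112),("brush_pot",0),("cleaner",0),("screw_dish",0)):
    print(t,[(r['score'],back(p,r['xy'],z).round(4)[:2]) for r in mark_of(p,t)][:5])
s=shot("scene")
for t,z in(("enclosure",0),("bay_e",.018)):
    print(t,[(r['score'],back(s,r['xy'],z).round(4)[:2]) for r in mark_of(s,t)][:5])
c=p["image"][110:240,290:430];cv2.imwrite("pics/crop.png",cv2.resize(c,None,fx=4.5,fy=4.5,interpolation=cv2.INTER_CUBIC)*1)
E
```

```text
enclosure [(0.9, array([ 0.7358, -0.087 ])), (0.47, array([ 0.5002, -0.537 ]))]
bay_e [(0.59, array([0.5833, 0.0787])), (0.57, array([ 0.6238, -0.0742]))]
lip_e [(0.58, array([ 0.6175, -0.1038])), (0.53, array([ 0.6266, -0.1498])), (0.52, array([ 0.6236, -0.0636])), (0.47, array([ 0.6329, -0.033 ]))]
brush_pot [(0.68, array([0.701 , 0.0707]))]
cleaner [(0.82, array([ 0.6432, -0.2289]))]
screw_dish [(0.97, array([0.5922, 0.082 ]))]
enclosure [(0.94, array([ 0.7395, -0.0848]))]
bay_e [(0.68, array([ 0.6079, -0.0613]))]
```

View pics/crop.png

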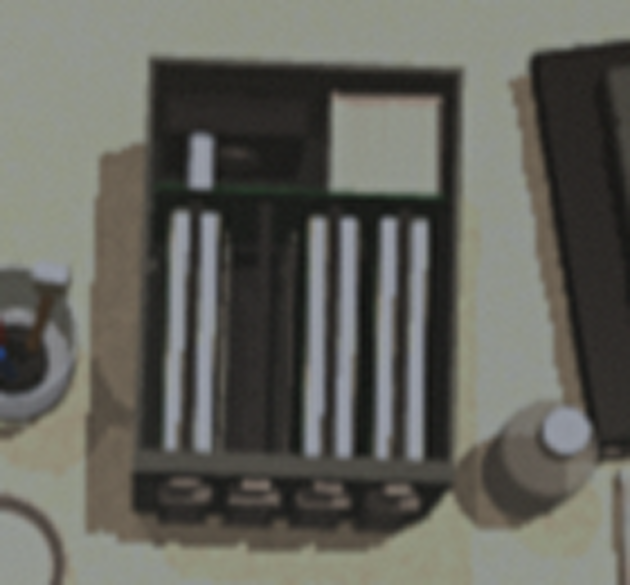

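The crop confirms it: drives are at crop columns 190, 330 and 402, and the empty bay with its black bar is at 262. Rim corners in the crop are about (150,60), (462,70), (452,476) and (136,472).

```bash
python3 - <<'E'
from h import *
p=shot("top")
for c in((150,60),(462,70),(452,476),(136,472)):
    print(back(p,(np.array(c)+.5)/4.5+[290,110],.139).round(4))
o=get_obs();Rt=R.from_euler('xyz',o['eef_rot'])
P=o['position']
for W in([.42,.35,.24],[.52,-.06,.27]):print('tool shift',Rt.inv().apply(np.array(W)-P).round(3))
print((R.from_euler('xyz',o['eef_rot']).inv()*R.from_euler('xyz',[np.pi,0,np.pi])).as_rotvec(),np.array(shot("wrist")['tool_from_camera']).round(3))
E
```

```text
[ 0.8477 -0.0081  0.139 ]
[ 0.8445 -0.1783  0.139 ]
[ 0.6198 -0.1722  0.139 ]
[ 0.6195 -0.0037  0.139 ]
tool shift [-0.31  -0.2   -0.017]
tool shift [-0.517 -0.567 -0.047]
[ 1.09998662e-04  6.47264146e-05 -2.73802247e-01] [[ 0.    -0.958 -0.285  0.079]
 [ 1.     0.    -0.001  0.001]
 [ 0.001 -0.285  0.958 -0.163]
 [ 0.     0.     0.     1.   ]]
```

The manual's scale: shifts go in shares of 0.8 m and turns go in shares of pi rad. Converting my numbers, -0.567 m / 0.8 = -0.7088, -0.37 m / 0.8 = -0.4625, -0.254 rad / 3.1416 = -0.0809.

>>> nudge_tcp(plan="0,0,-0.0191,-0.075,-0.0438,-0.0125,0 | 0,0,-0.0382,-0.15,-0.0875,-0.025,0 | 0,0,-0.0573,-0.225,-0.1375,-0.025,0 | 0,0,-0.0809,-0.3,-0.1875,-0.025,0 | 0,0,-0.0809,-0.375,-0.2375,-0.025,0 | 0,0,-0.0809,-0.425,-0.3,-0.0375,0 | 0,0,-0.0809,-0.4625,-0.3625,-0.0375,0 | 0,0,-0.0809,-0.5,-0.425,-0.0375,0 | 0,0,-0.0809,-0.5375,-0.4875,-0.0375,0 | 0,0,-0.0809,-0.575,-0.55,-0.0375,0 | 0,0,-0.0809,-0.6125,-0.6125,-0.0375,0 | 0,0,-0.0809,-0.625,-0.675,-0.0375,0 | 0,0,-0.0809,-0.6463,-0.7088,-0.0375,0 | 0,0,-0.0809,-0.6463,-0.7088,-0.0375,0 | 0,0,-0.0809,-0.6463,-0.7088,-0.0375,0", clamp_n=20)

```text
time: 3.02
position: [0.5202, -0.0589, 0.2525]
eef_rot: [3.141, -0.0, 3.122]
force: [-0.3, 0.4, 0.2]
grip_width: 0.004
grasp_force: 0.0
```

```bash
python3 - <<'E'
from h import *
p=shot("wrist");cv2.imwrite("pics/w1.png",p["image"])
print(p['_o']['position'],p['_o']['eef_rot'],p['_o']['qvel'].round(3))
for t,z in(("bay_e",.018),("press_e",.1225),("lip_e",.112)):
    print(t,[(r['score'],r['xy'],back(p,r['xy'],z).round(4)[:2]) for r in mark_of(p,t)][:5])
E
```

```text
[ 0.52019687 -0.05888262  0.25254398] [ 3.14068436e+00 -5.70314807e-05  3.12248393e+00] [-0.016 -0.001 -0.021  0.003  0.001  0.001  0.001]
bay_e []
press_e []
lip_e []
```

View pics/w1.png

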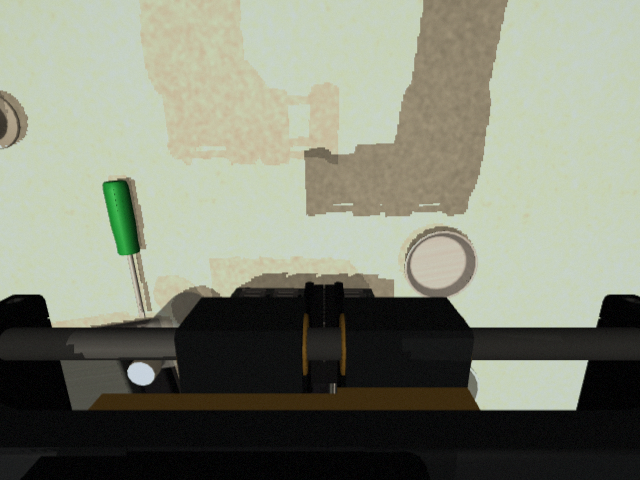

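The wrist view shows the dish at (440,262), the screwdriver at (120,215), and the enclosure's front hidden behind the gripper at row 290. I'll go 0.1 m further forward to bring the front into view.

To row units: -0.1 m / 0.8 = -0.125, -0.03 m / 0.8 = -0.0375.

>>> nudge_tcp(plan="0,0,0,-0.0625,0,-0.025,0 | 0,0,0,-0.125,0,-0.0375,0 | 0,0,0,-0.125,0,-0.0375,0 | 0,0,0,-0.125,0,-0.0375,0")

```text
time: 3.72
position: [0.6196, -0.0614, 0.2818]
eef_rot: [-3.141, -0.002, 3.123]
force: [0.0, -0.1, -0.7]
grip_width: 0.006
grasp_force: 0.0
```

```bash
python3 - <<'E'
from h import *
p=shot("wrist");cv2.imwrite("pics/w2.png",p["image"])
print(p['_o']['position'],p['_o']['eef_rot'])
for t,z in(("bay_e",.018),("press_e",.1225),("lip_e",.112)):
    print(t,[(r['score'],r['xy'],back(p,r['xy'],z).round(4)[:2]) for r in mark_of(p,t)][:5])
E
```

```text
[ 0.61960632 -0.06138559  0.28183622] [-3.14122515e+00 -1.77042461e-03  3.12257579e+00]
bay_e [(0.78, [321.3, 207.0], array([ 0.619, -0.064])), (0.49, [134.8, 164.4], array([ 0.5642, -0.2828]))]
press_e [(0.63, [318.6, 223.2], array([ 0.6151, -0.0656]))]
lip_e [(0.95, [273.5, 225.5], array([ 0.619 , -0.1094])), (0.91, [239.2, 228.1], array([ 0.621 , -0.1427])), (0.82, [353.6, 229.3], array([ 0.6242, -0.0321])), (0.73, [319.9, 232.5], array([ 0.6268, -0.0648]))]
```

View pics/w2.png

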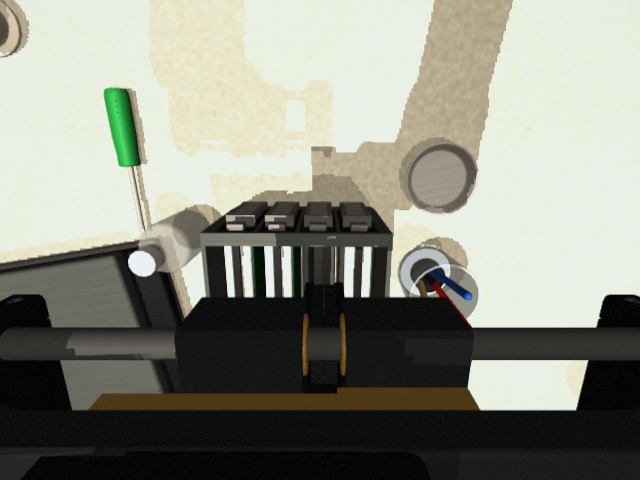

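The fronts show at rows 203–232, with buttons and lips near (240, 275, 319, 355; 225). The empty bay is at column 319, as expected. My estimates agree on a front plane at x≈0.620, bay y≈-0.067 and yaw≈-0.019. I'll tilt the tool 0.3 rad so the tip leads, and lower it in front of the button.

To row units: 0.161 m / 0.8 = 0.2013, 0.0345 m / 0.8 = 0.0431, -0.3 rad / 3.1416 = -0.0955.

>>> nudge_tcp(plan="0,-0.0477,0,0.0375,-0.0075,0.0375,0 | 0,-0.0955,0,0.0431,-0.0075,0.1,0 | 0,-0.0955,0,0.0431,-0.0075,0.1625,0 | 0,-0.0955,0,0.0431,-0.0075,0.2013,0 | 0,-0.0955,0,0.0431,-0.0075,0.2013,0 | 0,-0.0955,0,0.0431,-0.0075,0.2013,0")

```text
time: 4.68
position: [0.5867, -0.0672, 0.1236]
eef_rot: [3.141, 0.303, 3.122]
force: [0.5, -0.1, 0.2]
grip_width: 0.002
grasp_force: 0.0
```

```bash
python3 - <<'E'
from h import *
p=shot("wrist");cv2.imwrite("pics/w3.png",p["image"])
o=p['_o'];print(o['position'],o['eef_rot'],o['force'])
for t,z in(("press_e",.1225),("lip_e",.112)):
    print(t,[(r['score'],r['xy'],back(p,r['xy'],z).round(4)[:2]) for r in mark_of(p,t)][:5])
E
```

```text
[ 0.58671911 -0.06723236  0.12356877] [3.14107044 0.30295714 3.1215976 ] [ 0.54342183 -0.09936687  0.23095353]
press_e []
lip_e []
```

View pics/w3.png

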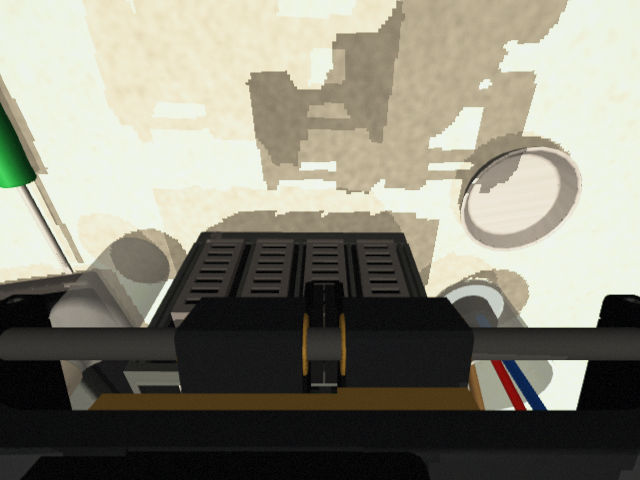

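The finger is centred over the third handle from the left (columns 305–343), which is the empty carrier. It is about 3 mm high, so I'll lower it while advancing, then press.

To row units: -0.0201 m / 0.8 = -0.0251, 0.0094 m / 0.8 = 0.0118.

>>> nudge_tcp(plan="0,0,0,-0.0075,0,0.0063,0 | 0,0,0,-0.0168,0,0.0091,0 | 0,0,0,-0.0215,0,0.0106,0 | 0,0,0,-0.0251,0.0005,0.0118,0 | 0,0,0,-0.0251,0.0005,0.0118,0")

```text
time: 5.45
position: [0.6073, -0.0675, 0.1182]
eef_rot: [-3.141, 0.299, 3.122]
force: [-2.4, -0.2, 2.1]
grip_width: 0.003
grasp_force: 1.4
```

To row units: -0.006 m / 0.8 = -0.0075, -0.0045 m / 0.8 = -0.0056.

>>> nudge_tcp(plan="0,0,0,-0.0031,0,0,0 | 0,0,0,-0.0056,0,0,0 | 0,0,0,-0.0075,0,0,0 | 0,0,0,-0.0075,0,0,0")

```text
time: 5.95
position: [0.6094, -0.0675, 0.1184]
eef_rot: [3.141, 0.291, 3.121]
force: [-13.9, -0.3, 6.9]
grip_width: 0.005
grasp_force: 6.5
```

To row units: -0.15 m / 0.8 = -0.1875, -0.056 m / 0.8 = -0.07, 0.29 rad / 3.1416 = 0.0923.

>>> nudge_tcp(plan="0,0,0,0.0063,0,-0.0025,0 | 0,0,0,-0.0125,0,-0.0613,0 | 0,0.0477,0,-0.0363,0,-0.12,0 | 0,0.0923,0,-0.07,0,-0.1875,0 | 0,0.0923,0,-0.07,0,-0.1875,0 | 0,0.0923,0,-0.07,0,-0.1875,0")

```text
time: 6.7
position: [0.6232, -0.0675, 0.2797]
eef_rot: [-3.141, 0.011, 3.122]
force: [-0.4, -0.2, 0.2]
grip_width: 0.005
grasp_force: 0.0
```

```bash
python3 - <<'E'
from h import *
p=shot("wrist");cv2.imwrite("pics/w4.png",p["image"])
o=p['_o'];print(o['position'],o['eef_rot'],o['force'])
for t,z in(("bay_e",.018),("press_e",.1225),("lip_e",.103)):
    print(t,[(r['score'],r['xy'],back(p,r['xy'],z).round(4)[:2]) for r in mark_of(p,t)][:5])
E
```

```text
[ 0.62319739 -0.06752257  0.27972739] [-3.14096273  0.01125801  3.12189612] [-0.43703586 -0.20134682  0.20750141]
bay_e [(0.61, [445.4, 173.9], array([0.5889, 0.0769])), (0.55, [324.0, 205.3], array([ 0.6236, -0.0669])), (0.15, [325.7, 170.4], array([ 0.5821, -0.0641]))]
press_e [(0.69, [323.7, 217.7], array([ 0.6152, -0.067 ])), (0.5, [427.6, 265.1], array([0.6636, 0.0319]))]
lip_e [(0.85, [282.7, 221.1], array([ 0.6222, -0.1074])), (0.74, [361.9, 221.1], array([ 0.6237, -0.0297])), (0.68, [323.2, 170.4], array([ 0.5741, -0.0667])), (0.56, [242.8, 223.7], array([ 0.6241, -0.1468]))]
```

View pics/w4.png

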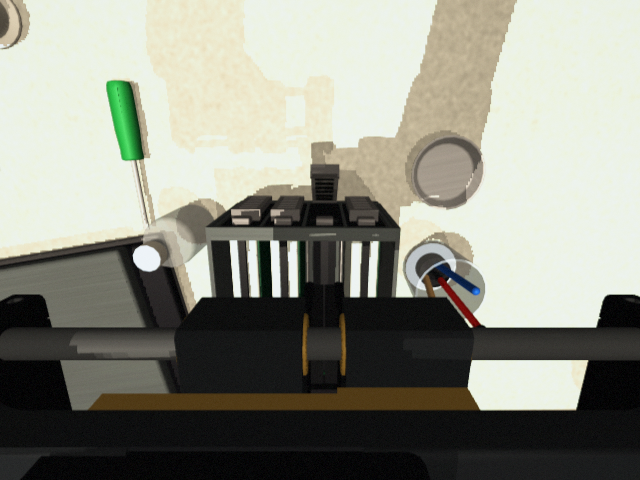

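The handle is open with its lip at (323,170), which is x≈0.574. The button is at x≈0.615, and the other three handles are shut. I'll lower the fingertip into the gap at x≈0.5945.

To row units: 0.19 m / 0.8 = 0.2375, 0.09 m / 0.8 = 0.1125, 0.011 rad / 3.1416 = 0.0035.

>>> nudge_tcp(plan="0,0.0035,0,0.0381,0,0.05,0 | 0,0.0035,0,0.0381,0,0.1125,0 | 0,0.0035,0,0.0381,0,0.1625,0 | 0,0.0035,0,0.0381,0,0.1875,0 | 0,0.0035,0,0.0385,0,0.1938,0 | 0,0.0035,0,0.0385,0,0.2188,0 | 0,0.0035,0,0.0385,0,0.2375,0 | 0,0.0035,0,0.0385,0,0.2375,0")

```text
time: 7.9
position: [0.5935, -0.0669, 0.0887]
eef_rot: [-3.141, -0.002, 3.122]
force: [1.6, -0.0, 0.2]
grip_width: 0.007
grasp_force: 0.6
```

To row units: 0.03 m / 0.8 = 0.0375, 0.024 m / 0.8 = 0.03.

>>> nudge_tcp(plan="0,0,0,0.0075,0,0,0 | 0,0,0,0.015,0,0,0 | 0,0,0,0.0225,0,0,0 | 0,0,0,0.03,0,0,0 | 0,0,0,0.0375,0,0,0")

```text
time: 8.52
position: [0.5634, -0.0662, 0.0902]
eef_rot: [3.141, -0.0, 3.122]
force: [3.6, -0.4, -2.1]
grip_width: 0.009
grasp_force: 1.8
```

>>> nudge_tcp(plan="0,0,0,0.01,0,0,0 | 0,0,0,0.02,0,0,0 | 0,0,0,0.03,0,0,0 | 0,0,0,0.04,0,0,0 | 0,0,0,0.05,0,0,0 | 0,0,0,0.06,0,0,0 | 0,0,0,0.0675,0,0,0 | 0,0,0,0.0725,0,0,0")

```text
time: 9.52
position: [0.5061, -0.065, 0.09]
eef_rot: [3.141, 0.001, 3.122]
force: [9.9, 2.6, -6.7]
grip_width: 0.008
grasp_force: 4.5
```

To row units: 0.004 m / 0.8 = 0.005, 0.002 m / 0.8 = 0.0025.

>>> nudge_tcp(plan="0,0,0,0.0025,0,0,0 | 0,0,0,0.005,0,0,0 | 0,0,0,0.005,0,0,0")

```text
time: 9.9
position: [0.5051, -0.065, 0.0902]
eef_rot: [-3.141, 0.007, 3.122]
force: [12.4, 0.3, -9.2]
grip_width: 0.002
grasp_force: 6.4
```

To row units: 0.006 m / 0.8 = 0.0075, 0.003 m / 0.8 = 0.0038.

>>> nudge_tcp(plan="0,0,0,0.0038,0,0,0 | 0,0,0,0.0075,0,0,0 | 0,0,0,0.0075,0,0,0")

```text
time: 10.28
position: [0.503, -0.065, 0.091]
eef_rot: [-3.14, 0.016, 3.123]
force: [21.7, 0.5, -15.9]
grip_width: 0.004
grasp_force: 10.9
```

```bash
python3 - <<'E'
from h import *
p=shot("top");cv2.imwrite("pics/top5.png",cv2.resize(p["image"][110:300,260:440],None,fx=3.1,fy=3.1,interpolation=cv2.INTER_CUBIC))
print([(r['score'],r['xy'],back(p,r['xy'],.103).round(4)[:2]) for r in mark_of(p,"lip_e")][:5])
E
```

```text
[(0.64, [363.5, 217.0], array([ 0.6227, -0.1104])), (0.6, [375.9, 216.6], array([ 0.6241, -0.141 ])), (0.59, [331.5, 215.9], array([ 0.6243, -0.0314]))]
```

View pics/top5.png

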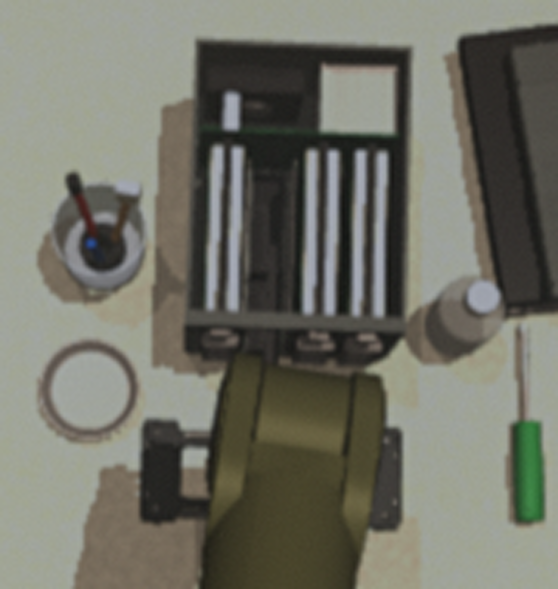

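The carrier is at its stop: the force rose to 22 N with almost no further travel, after about 85 mm. The other carriers and the bystanders are in place. I'll back off the lip, rise clear and check.

To row units: -0.0175 m / 0.8 = -0.0219, -0.009 m / 0.8 = -0.0113.

>>> nudge_tcp(plan="0,0,0,-0.0113,0,0,0 | 0,0,0,-0.0219,0,0,0 | 0,0,0,-0.0219,0,0,0")

```text
time: 10.75
position: [0.5119, -0.0658, 0.0892]
eef_rot: [-3.141, -0.004, 3.121]
force: [-0.6, -0.2, -0.4]
grip_width: 0.003
grasp_force: 0.0
```

>>> nudge_tcp(plan="0,0,0,0,0,-0.025,0 | 0,0,0,0,0,-0.075,0 | 0,0,0,0,0,-0.1375,0 | 0,0,0,0,0,-0.2,0 | 0,0,0,-0.0375,0,-0.2375,0 | 0,0,0,-0.05,0,-0.2375,0 | 0,0,0,-0.05,0,-0.2375,0 | 0,0,0,-0.05,0,-0.2375,0")

```text
time: 11.75
position: [0.5516, -0.0663, 0.2782]
eef_rot: [-3.141, -0.005, 3.121]
force: [0.2, 0.4, 0.1]
grip_width: 0.006
grasp_force: 0.0
```

```bash
python3 - <<'E'
from h import *
p=shot("wrist");cv2.imwrite("pics/w6.png",p["image"])
print(p['_o']['force'])
for t,z in(("press_e",.1225),("lip_e",.103)):
    print(t,[(r['score'],r['xy'],back(p,r['xy'],z).round(4)[:2]) for r in mark_of(p,t)][:5])
E
```

```text
[0.20891727 0.41947663 0.13271526]
press_e [(0.63, [324.6, 203.9], array([ 0.528 , -0.0646]))]
lip_e [(0.98, [287.9, 294.7], array([ 0.6256, -0.1046])), (0.97, [249.2, 297.0], array([ 0.6274, -0.145 ])), (0.85, [360.3, 296.9], array([ 0.6296, -0.0294])), (0.84, [325.0, 161.0], array([ 0.491 , -0.0635])), (0.5, [325.5, 265.8], array([ 0.5945, -0.0649]))]
```

View pics/w6.png

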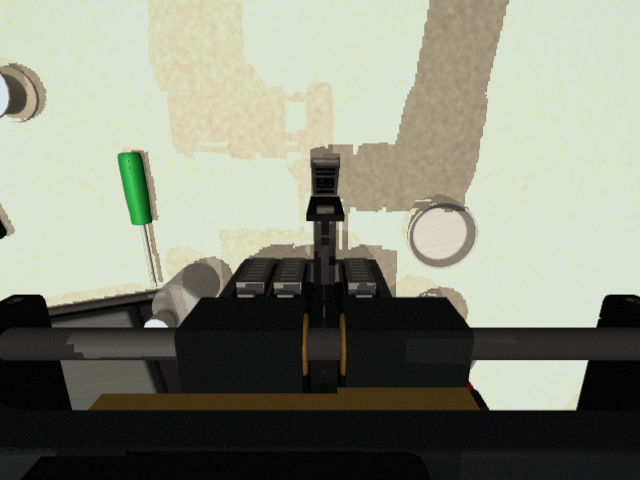

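The empty carrier is fully out, with its lip at (325,161) and button at (325,204). They moved 83 and 87 mm, which averages the 85 mm to the stop. The other three are shut and home, and the hand is clear.

```bash
python3 -c "
from cell import *
print(hand_in())"
```

```text
the job is handed in; nothing more can be done
None
```

I pressed the empty carrier's button, its handle sprang open, and I drew the carrier out to its stop (about 85 mm). The other three carriers stayed shut and home, no bystander was touched, the hand is clear, and the job was handed in at about 12 s.

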